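Run the check balls out of the lock-screw hopper

TASK

Unscrew the hopper's lock wheel all the way up, then take the dipper in hand and, with its cup between the two hanging paddles, slide the shutter open and shut again (each stroke drops one ball from each column) until every check ball in the hopper has dropped into the held cup and the shutter is fully closed. Stand the filled dipper upright, wholly on the plywood board, screw the lock wheel fully back down, and leave the other things on the bench where they are.

Things in the scene. Friction and masses are not known exactly. Their poses are not given: they have to be found in the camera images.
- hopper: Gravity hopper on two grey posts, fixed. Origin on the bench under the axis of its ball magazine; +y runs along the shutter to the lock wheel, +x away from the robot (yaw varies). Posts at y = -95 and +195 mm, feet 110 mm along x. Slotted twin magazine: two ball columns side by side at x = -13 and +13 mm, to z = 240 mm; funnel 100 x 85 mm to z = 290 mm.
- outlet (a point): Centre of the drop hole (52 mm in x, 28 in y), at the underside of the hopper's fixed floor plate (60 mm wide in x): hopper (0, 36, 115 mm).
- shutter (a joint): Shutter travel in m: 0 closed, 0.036 open, sliding along hopper +y; about 2 N friction, stays where left. Opening carries the lowest ball of each column over the drop hole, where they fall (from about 25 mm on); closing fully loads the next. Blocked by the lock pin until the wheel is up by more than 3 rad.
- shutter_mid (a point): Midway between the shutter's two hanging paddles; moves with it; closed: hopper (0, 0, 86 mm). Paddles: plates across y, inner faces 84 mm apart, 80 mm long in x, z = 60 to 112 mm, flared outward on the -x (robot) side out to x = -57 mm. A cup brought in between them from -x pushes the shutter either way and stays under the falling balls.
- lock_wheel (a joint): Angle of the lock handwheel in rad: 0 = screwed fully down (locked), 4.5 = fully up. Counter-clockwise from above raises it; wheel and stem rise 2.67 mm per rad (12 mm in all). Turns against about 0.1 N m, stays where left.
- wheel_grip (a point): Centre of the handwheel at mid thickness, on its vertical axis at hopper (0, 140 mm), 203 mm up when fully down; rises with the stem. A solid disc 60 mm in diameter, 16 mm thick, to grip across its rim from above at any yaw; the bracket under it tops out at 172 mm.
- dipper: Dipper, about 160 g: aluminium cup 68 mm outside, 62 mm inside, 55 mm high, floor 5 mm thick; a bar along its -x leads to an upright black handle block 26 x 16 x 70 mm (x, y, z), centred 125 mm from the cup's axis, its foot level with the cup's underside. Origin: centre of the cup's underside, z up. Starts standing on the bench, handle roughly towards the robot.
- dipper_grip (a point): Point in the dipper's handle block, at dipper (-125, 0, 45 mm); grip here across the 16 mm width (dipper's y).
- board: Flat plywood board, fixed, 240 x 130 x 6 mm (x, y, z). Origin at the centre of its underside. Its yaw varies.
- ball1: Stainless check ball, 20 mm diameter, 33 g; origin at its centre. Starts in the far (+x) column, number 1 from below.
- ball2: Stainless check ball, 20 mm diameter, 33 g; origin at its centre. Starts in the far (+x) column, number 2 from below.
- ball3: Stainless check ball, 20 mm diameter, 33 g; origin at its centre. Starts in the far (+x) column, number 3 from below.
- ball4: Stainless check ball, 20 mm diameter, 33 g; origin at its centre. Starts in the far (+x) column, number 4 from below. May be absent.
- ball5: Stainless check ball, 20 mm diameter, 33 g; origin at its centre. Starts in the robot-side (-x) column, number 1 from below.
- ball6: Stainless check ball, 20 mm diameter, 33 g; origin at its centre. Starts in the robot-side (-x) column, number 2 from below. May be absent.
- piston: Bystander: matte aluminium piston, 50 mm across, 50 high; not to be disturbed.
- bushing: Bystander: stainless guide bushing, a ring 44 mm across, 35 high; not to be disturbed.
- plug1: Bystander: yellow plastic end plug, 34 mm across, 18 high; not to be disturbed.
- plug2: Bystander: yellow plastic end plug, 34 mm across, 18 high; not to be disturbed.
- driver: Bystander: screwdriver lying flat, about 0.2 m long; not to be disturbed.
- grease: Bystander: white-capped grease jar, 56 mm across, 75 high; not to be disturbed.
- gauge: Bystander: steel gauge block 50 x 35 x 25 mm; not to be disturbed.

How it is judged:
On the way, in this order (a step that is already met when the one before it is completed fails the run):
1. the lock wheel is turned fully up (value of joint lock_wheel above 4.1 rad), for 0.1 s.
2. the shutter is slid open with the dipper held in the hand (value of joint shutter above 0.025 m and contact force between the fingers and dipper above 1 N and height (world z) of dipper above 0.015 m).
3. all balls are in the held cup and the shutter is closed again (horizontal distance between each of ball1, ball2, ball3, ball4, ball5, ball6 and dipper below 0.032 m and z of ball1 in the frame of dipper between 0.008 and 0.05 m and z of ball2 in the frame of dipper between 0.008 and 0.05 m and z of ball3 in the frame of dipper between 0.008 and 0.05 m and z of ball4 in the frame of dipper between 0.008 and 0.05 m and z of ball5 in the frame of dipper between 0.008 and 0.05 m and z of ball6 in the frame of dipper between 0.008 and 0.05 m and contact force between the fingers and dipper above 1 N and height (world z) of dipper above 0.015 m and value of joint shutter below 0.004 m), for 0.2 s.
At the end, for the whole second after the job is handed in: All balls present are in the cup; the dipper stands upright (0.1 rad), at rest, on the board (cup axis within 105 mm along x and 50 mm along y of its centre, handle within 115 and 60 mm); shutter closed to 5 mm; lock wheel down to within 0.35 rad (horizontal distance between each of ball1, ball2, ball3, ball4, ball5, ball6 and dipper below 0.032 m and z of ball1 in the frame of dipper between 0.008 and 0.05 m and z of ball2 in the frame of dipper between 0.008 and 0.05 m and z of ball3 in the frame of dipper between 0.008 and 0.05 m and z of ball4 in the frame of dipper between 0.008 and 0.05 m and z of ball5 in the frame of dipper between 0.008 and 0.05 m and z of ball6 in the frame of dipper between 0.008 and 0.05 m and x of dipper in the frame of board between -0.105 and 0.105 m and y of dipper in the frame of board between -0.05 and 0.05 m and x of dipper_grip in the frame of board between -0.115 and 0.115 m and y of dipper_grip in the frame of board between -0.06 and 0.06 m and angle between dipper's own z axis and vertical below 0.1 rad and height (world z) of dipper below 0.012 m and linear speed of dipper below 0.02 m/s and value of joint shutter below 0.005 m and value of joint lock_wheel below 0.35 rad); the robot touches nothing.
It fails at once if a bystander (piston, bushing, yellow plug, screwdriver, grease jar or gauge block) is moved more than 3 cm (distance of any of piston, bushing, plug1, plug2, driver, grease, gauge from where it was at the start of the episode above 0.03 m).
Of ball4, ball6 only 1 to 2 are there at a start; the rules pass over those that are not, and their reading is None.
At some moment in a run one of dipper may be knocked a few centimetres aside while the robot is not near it.
It also fails if it takes over 200 s, if anything falls off the work surface, if the arm or the gripper's body presses on something with over 40 N, if the wrist force passes 120 N, or if a joint passes its speed limit or range.

ROBOT

A 6-joint arm with a two-finger parallel gripper is mounted at the origin on the work surface. World frame = base frame: x ahead of the robot, y to its left, z up, the work surface at z = 0. Lengths are in m, angles in rad, forces in N, time in s.
With the tool pointing down it reaches from about 0.375 to 0.9 m from the base axis. Payload 3.1 kg.
Tool frame: the origin (TCP) lies on the centre line of the jaws, within the pads' length; the fingertips stand 25 mm ahead of it and the grasp point (between the pads) lies 6 mm ahead of it; z points along the fingers, y is the line along which they close (so a half turn about z gives the same grasp; the last joint's range is limited). The gripper opens to 85 mm and grips with 20 to 120 N. Pads are 22 mm wide; open, the fingers measure 114 mm over their backs; the gripper's body (76 mm by 85 mm) begins 54 mm behind the grasp point. The pads swing forward as they close: fully open they stand 13 mm farther back than shut.
Start: joints at [-0.178, 0.527, 1.433, -0, 1.181, -0.178], TCP at [0.625, 0, 0.256] pointing down, gripper open.
Joint ranges: [-3.08, 3.08], [-0.75, 2.2], [0.22, 2.44], [-1.43, 4.57], [0, 2.65], [-2.85, 2.85]. Speed limits (rad/s): [2.79, 2.79, 3.14, 3.14, 3.14, 3.14].

INTERFACE

Orientations are given as a unit quaternion [w, x, y, z].
In Python, from bench import ctrl gives the robot as it stands.
- The arm moves only by the shell command python3 steer.py 'ROWS'. ROWS is a JSON list of rows, 1 to 10 of them, each an object with the fields jaw (the finger opening in m), x, y, z (the shift in shares of the most that a row can go, 1 being 50 mm), twist (a turn about the tool's z in fractions of the full range, 1 being 4 rad); a field left out counts as zero (the opening has to be given); each row shifts and turns the commanded pose from where the row before left it, along the tool's axes as they then stand; what a row does not reach is not made up. A row lasts 1/10 s, in which the tool goes at most 0.05 m and 0.15 rad, less where a joint would pass 70% of its speed; a pose out of reach is approached as far as the arm can. The fingers move at their own pace and stop on an object; the grip force is fixed at half the most. Time passes only in rows, so rows that do not move let the fingers close. It prints the time, the measured TCP pose, the force, the opening and the grip force at its end. Input that does not fit is refused with a message, and nothing moves.
- ctrl.get_obs(): the state, without advancing time (a new reading comes with each control period).
- ctrl.get_image(name): name is "scene" or "side" or "wrist"; returns a dict with "frame" (400x640x3 uint8, red, green, blue), "fx", "fy", "cx", "cy" (pixels), "world_from_camera" (4x4, takes a point from camera to world coordinates); the wrist camera has in their place "T_tool_cam" (4x4, takes a point from camera to tool coordinates, whose origin is the TCP and whose axes are the flange's). Camera axes: x right, y down, z forward; pixel columns grow to the right and rows downward; lengths in m; the calibration is good to about 2 mm. The wrist camera is an equidistant fisheye: a pixel r from the principal point sees the ray r / f radians off the axis. A picture is of the moment at which its call begins: read the wrist's pose just before it. There is no depth.
- ctrl.close_job(): hands the job in; it is judged then, once.
The state is a dict: "time": time; "q": joint angles; "qvel": joint speeds; "joint_efforts": joint torques, N m; "tool_pos": TCP position; "orientation": TCP orientation; "wrist_force": force on the tool from outside, world axes, zero at the start; "ft_torque": the same for the moment, N m; "opening": finger opening in m; "gripper_force": force on a finger pad.
Only numpy, scipy, OpenCV 4.12 (cv2) and the standard library are available. Lean on these libraries where they do the work, as an engineer would, in place of code of your own. Each camera call takes 0.05 s, during which the arm holds its last target. There are 200 camera calls.

## Working session

There is one attempt and no reset: what is moved stays moved. The work goes in short steps, Python scripts to look and compute and a shell command to move; the robot and the scene stay as the last step left them, time stands still between calls to the robot, and variables do not carry over. Pictures are saved under pics/ and viewed, at most 14 in all, crops included, and the job is handed in when it is done.

```bash
ls; mkdir -p pics
python3 - <<'E'
from bench import ctrl
import cv2,numpy as np
o=ctrl.get_obs();print(o)
for n in("scene","side","wrist"):
    d=ctrl.get_image(n);cv2.imwrite(f"pics/{n}0.png",d["frame"][:,:,::-1])
    print(n,{k:(np.round(v,4).tolist() if k!="frame" else 0) for k,v in d.items()})
E
```

```text
bench.py
pics
steer.py
{'time': 0.0, 'q': array([-1.78495265e-01,  5.28453595e-01,  1.43390784e+00, -2.97949241e-05,
        1.18137920e+00, -1.78492334e-01]), 'qvel': array([-8.62768498e-06,  2.97611272e-03, -5.92016609e-04,  1.35285859e-04,
       -3.21261949e-04,  1.06726060e-04]), 'joint_efforts': array([ 2.50220628e-04, -4.42344439e+01, -1.78024775e+01, -2.06930472e-04,
        8.36740597e-03,  2.24214921e-05]), 'tool_pos': array([6.24338948e-01, 1.44077069e-04, 2.55339514e-01]), 'orientation': array([-8.74335908e-04,  7.07103400e-01,  7.07109347e-01, -6.23840791e-04]), 'wrist_force': array([-0.12173868,  0.17064233,  0.42623046]), 'ft_torque': array([-0.00010924,  0.01381286,  0.01422799]), 'gripper_force': 0.0, 'opening': 0.08543026405006807}
scene {'frame': 0, 'fx': 453.3932, 'fy': 453.3932, 'cx': 316.3974, 'cy': 200.2415, 'world_from_camera': [[-0.3309, 0.6799, -0.6544, 1.3656], [0.9436, 0.2468, -0.2207, 0.2728], [0.0115, -0.6905, -0.7232, 0.999], [0.0, 0.0, 0.0, 1.0]]}
side {'frame': 0, 'fx': 375.1106, 'fy': 375.1106, 'cx': 315.7628, 'cy': 200.0365, 'world_from_camera': [[0.9944, -0.0385, 0.0985, 0.4769], [-0.1036, -0.5436, 0.8329, -0.855], [0.0215, -0.8385, -0.5445, 0.6966], [0.0, 0.0, 0.0, 1.0]]}
wrist {'frame': 0, 'fx': 309.7069, 'fy': 309.7069, 'cx': 325.4279, 'cy': 200.0471, 'T_tool_cam': [[-0.0006, -0.9564, -0.2921, 0.0734], [1.0, -0.0008, 0.0004, 0.0011], [-0.0006, -0.2921, 0.9564, -0.1177], [0.0, 0.0, 0.0, 1.0]]}
```

View pics/scene0.png

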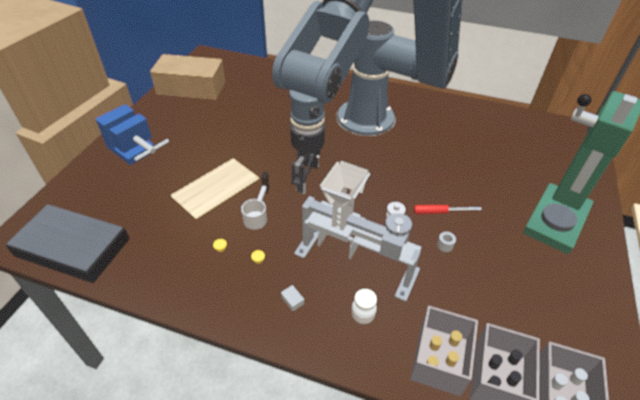

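View pics/side0.png

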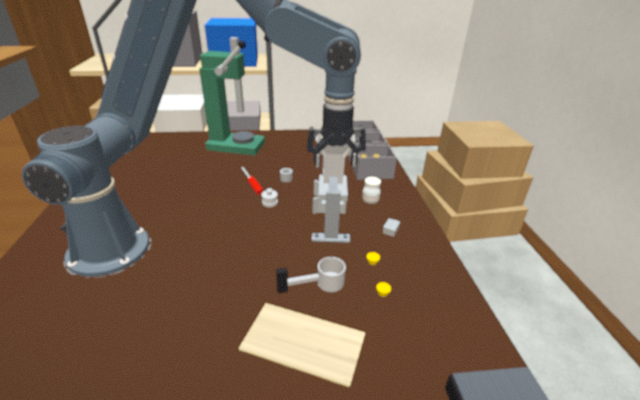

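The scene view shows the board at (215,187), dipper cup at (254,213) with its handle at (264,183), funnel at (345,185), and the handwheel near (398,228). The side view shows the board at (305,343) and the dipper at (331,273)/(282,280).

```bash
cat > h.py <<'E'
from bench import ctrl
import cv2,numpy as np
from scipy.spatial.transform import Rotation as R
def rot(o): return R.from_quat(np.roll(o["orientation"],-1)).as_matrix()
def get(n):
    o=ctrl.get_obs(); d=ctrl.get_image(n)
    if n=="wrist":
        T=np.eye(4);T[:3,:3]=rot(o);T[:3,3]=o["tool_pos"];d["T"]=T@d["T_tool_cam"]
    else: d["T"]=d["world_from_camera"]
    d["fish"]=n=="wrist"; return d
def rays(d,px):
    px=np.atleast_2d(np.asarray(px,float)); a=(px-[d["cx"],d["cy"]])/d["fx"]
    if d["fish"]:
        r=np.linalg.norm(a,axis=1)[:,None]; v=np.hstack([a/np.maximum(r,1e-9)*np.sin(r),np.cos(r)])
    else: v=np.hstack([a,np.ones((len(a),1))])
    return v@d["T"][:3,:3].T
def plane(d,px,z):
    v=rays(d,px);c=d["T"][:3,3]; return c+v*((z-c[2])/v[:,2:])
def proj(d,P):
    P=np.atleast_2d(P);p=(P-d["T"][:3,3])@d["T"][:3,:3]
    if d["fish"]:
        r=np.linalg.norm(p[:,:2],axis=1)[:,None];a=p[:,:2]/np.maximum(r,1e-9)*np.arctan2(r,p[:,2:])
    else: a=p[:,:2]/p[:,2:]
    return a*d["fx"]+[d["cx"],d["cy"]]
def tri(d1,p1,d2,p2):
    c1,c2=d1["T"][:3,3],d2["T"][:3,3];v1,v2=rays(d1,p1)[0],rays(d2,p2)[0]
    s=np.linalg.lstsq(np.c_[v1,-v2],c2-c1,rcond=None)[0]
    a,b=c1+s[0]*v1,c2+s[1]*v2; return (a+b)/2,np.linalg.norm(a-b)
def save(n,f): cv2.imwrite(f"pics/{n}.png",f[:,:,::-1])
def blob(m): # largest contour
    c,_=cv2.findContours(m.astype(np.uint8),cv2.RETR_EXTERNAL,cv2.CHAIN_APPROX_NONE)
    return max(c,key=cv2.contourArea)
E
python3 - <<'E'
from h import *
S=get("scene");D=get("side")
f=S["frame"];save("s1",cv2.resize(f[130:330,165:485],None,fx=2.5,fy=2.5,interpolation=cv2.INTER_CUBIC))
f=D["frame"];save("d1",cv2.resize(f[110:390,180:420],None,fx=2.1,fy=2.1,interpolation=cv2.INTER_CUBIC))
for d,n in((S,"sc"),(D,"si")):
    hsv=cv2.cvtColor(d["frame"],cv2.COLOR_RGB2HSV)
    m=cv2.inRange(hsv,(12,40,140),(28,140,255))
    x0=(160,150,270,225) if n=="sc" else (230,295,375,390)
    k=np.zeros_like(m);k[x0[1]:x0[3],x0[0]:x0[2]]=m[x0[1]:x0[3],x0[0]:x0[2]]
    c=blob(k);b=cv2.boxPoints(cv2.minAreaRect(c));q=cv2.approxPolyDP(c,6,True)[:,0]
    print(n,cv2.contourArea(c),q.tolist(),plane(d,q,.006).round(4).tolist())
E
```

```text
sc 2498.0 [[259, 178], [231, 158], [170, 195], [197, 218]] [[0.4372, -0.2335, 0.006], [0.381, -0.3602, 0.006], [0.5984, -0.4567, 0.006], [0.6529, -0.3329, 0.006]]
si 6193.0 [[264, 303], [239, 350], [350, 385], [364, 331]] [[0.4332, -0.2351, 0.006], [0.3829, -0.3576, 0.006], [0.5999, -0.4537, 0.006], [0.6532, -0.3338, 0.006]]
```

View pics/s1.png

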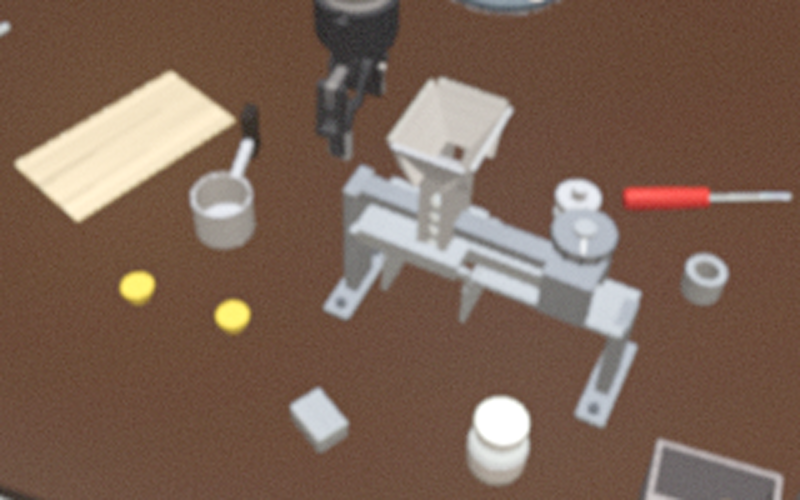

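View pics/d1.png

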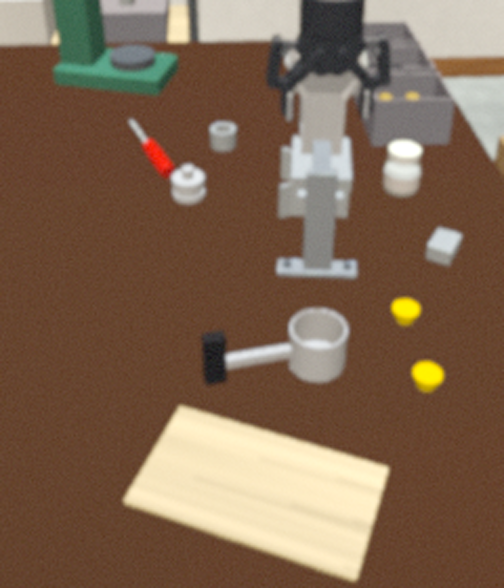

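The crops show the wheel top at scene px (399,221), funnel centred near (345,180), the foot bolts at (301,251) and (402,293), and the cup rim at (254,207). The dipper handle is black, in the side view at about (282,280).

Run:
```python
from h import *
S=get("scene");D=get("side")
s=lambda x,y:(165+x/2.5,130+y/2.5); t=lambda x,y:(180+x/2.1,110+y/2.1)
p=lambda *a:print(a[0],plane(S,s(*a[1:3]),a[3])[0].round(4))
p("bolt1",341,302,.006);p("bolt2",594,408,.006)
fr=plane(S,[s(437,80),s(512,106),s(388,140),s(468,170)],.29);print("funnel",fr.round(4).tolist(),fr.mean(0).round(4))
p("wheel",586,227,.211)
p("cuprim",223,197,.055)
print("cuprim side",plane(D,t(318,332),.055).round(4))
# dark handle
for d,b in((S,(250,165,275,200)),(D,(268,262,290,297))):
    g=d["frame"].max(2);m=np.zeros_like(g);m[b[1]:b[3],b[0]:b[2]]=g[b[1]:b[3],b[0]:b[2]]<45
    c=blob(m);M=cv2.moments(c);u=(M["m10"]/M["m00"],M["m01"]/M["m00"]);print(u,M["m00"],cv2.boundingRect(c),plane(d,u,.035).round(4))
```

```text
bolt1 [ 0.6615 -0.0054  0.006 ]
bolt2 [0.7003 0.2836 0.006 ]
funnel [[0.5878, 0.0671, 0.29], [0.5985, 0.1427, 0.29], [0.6797, 0.05, 0.29], [0.6911, 0.1275, 0.29]] [0.6393 0.0968 0.29  ]
wheel [0.6491 0.2344 0.211 ]
cuprim [ 0.6028 -0.1691  0.055 ]
cuprim side [[ 0.5996 -0.1818  0.055 ]]Traceback (most recent call last):
  File "<stdin>", line 13, in <module>
  File "h.py", line 32, in blob
    return max(c,key=cv2.contourArea)
ValueError: max() iterable argument is empty
```

Units first: shifts go in shares of 50 mm and turns go in shares of 4 rad. So -0.05 m is -1, 0.034 m is 0.68.

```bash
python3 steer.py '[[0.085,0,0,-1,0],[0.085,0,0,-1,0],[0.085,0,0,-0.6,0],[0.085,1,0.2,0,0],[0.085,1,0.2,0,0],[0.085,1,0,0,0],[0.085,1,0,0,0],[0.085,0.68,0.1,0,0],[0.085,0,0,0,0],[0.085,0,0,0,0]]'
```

```text
refused: ROWS must be a list of objects with named fields. Nothing was moved.
```

The call was refused and nothing moved: it wants a list of objects with named fields. Same move again in that form.

```bash
python3 steer.py '[{"jaw": 0.085,"z": -1},{"jaw": 0.085,"z": -1},{"jaw": 0.085,"z": -0.6},{"jaw": 0.085,"x": 1,"y": 0.2},{"jaw": 0.085,"x": 1,"y": 0.2},{"jaw": 0.085,"x": 1},{"jaw": 0.085,"x": 1},{"jaw": 0.085,"x": 0.68,"y": 0.1},{"jaw": 0.085},{"jaw": 0.085}]'
python3 - <<'E'
from h import *
W=get("wrist");save("w1",W["frame"]);print(proj(W,[[.649,.234,.211],[.649,.234,.172]]),ctrl.get_obs()["tool_pos"])
E
```

```text
time: 1.35
tool_pos: [0.6493, 0.2328, 0.3858]
orientation: [0.0, 0.706, 0.708, -0.001]
wrist_force: [-0.0, -0.8, -0.1]
opening: 0.0855
gripper_force: 0.0
[[324.02389835 183.02690731]
 [324.18452445 174.47975518]] [0.64942297 0.23168657 0.38598345]
```

View pics/w1.png

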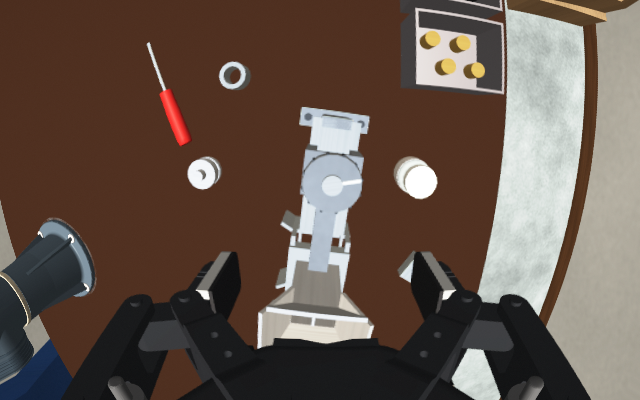

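The wheel disc is at (332,181) with radius about 31 px and a white pointer at (350,182). The far foot's bolts are at (308,117) and (364,124), and the funnel's rim corners at (258,312) and (373,325).

Run:
```python
from h import *
W=get("wrist");P=lambda px,z:plane(W,px,z).round(4).tolist()
g=cv2.GaussianBlur(cv2.cvtColor(W["frame"],cv2.COLOR_RGB2GRAY),(5,5),1)
c=cv2.HoughCircles(g,cv2.HOUGH_GRADIENT,1,50,param1=80,param2=15,minRadius=27,maxRadius=36)
print(c);print("wheel",P([(332,181)],.211))
for q in c[0]:
    if abs(q[0]-332)<8 and abs(q[1]-181)<8:print(P([q[:2]],.211))
print("bolts",P([(308,117),(364,124)],.006));print("feet corners",P([(302,107),(369,118)],.004))
print("funnel",P([(265,312),(373,325)],.29))
# red/white pointer
```

```text
[[[331.5 184.5  30.8]
  [ 46.5 253.5  32.1]]]
wheel [[0.6569, 0.2349, 0.211]]
[[0.6564, 0.2314, 0.211]]
bolts [[0.6228, 0.2908, 0.006], [0.7123, 0.28, 0.006]]
feet corners [[0.6133, 0.307, 0.004], [0.7205, 0.2898, 0.004]]
funnel [[0.5981, 0.1383, 0.29], [0.6927, 0.1238, 0.29]]
```

To row units: 0.0075 m is 0.15, 0.001 m is 0.02, 0.15 rad / 4 = 0.0375.

```bash
python3 steer.py '[{"jaw": 0.085,"x": 0.02,"y": 0.15,"twist": 0.0375},{"jaw": 0.085,"twist": 0.0375},{"jaw": 0.085,"twist": 0.0375},{"jaw": 0.085,"twist": 0.0375},{"jaw": 0.085,"twist": 0.0375},{"jaw": 0.085,"twist": 0.0375},{"jaw": 0.085,"twist": 0.0375},{"jaw": 0.085,"twist": 0.0375},{"jaw": 0.085,"twist": 0.0375},{"jaw": 0.085,"twist": 0.0375}]'; python3 steer.py '[{"jaw": 0.085,"twist": 0.0375},{"jaw": 0.085,"twist": 0.0375},{"jaw": 0.085,"twist": 0.0375},{"jaw": 0.085,"twist": 0.0375},{"jaw": 0.085,"twist": 0.0375},{"jaw": 0.085,"z": 1},{"jaw": 0.085,"z": 1},{"jaw": 0.085},{"jaw": 0.085},{"jaw": 0.085}]'
python3 - <<'E'
from h import *
o=ctrl.get_obs();W=get("wrist");save("w2",W["frame"]);print(o["q"],o["tool_pos"],proj(W,[[.6568,.233,.211]]),rot(o).T@(np.array([.6568,.233,.211])-o["tool_pos"]))
E
```

```text
time: 2.45
tool_pos: [0.6574, 0.2308, 0.3865]
orientation: [0.0, 1.0, 0.031, -0.0]
wrist_force: [-0.5, 0.6, -0.3]
opening: 0.0849
gripper_force: 0.0
time: 3.45
tool_pos: [0.6592, 0.2326, 0.2899]
orientation: [-0.002, 0.943, -0.334, 0.003]
wrist_force: [1.0, 0.3, 0.5]
opening: 0.0854
gripper_force: 0.0
[ 1.79806637e-01  5.99634897e-01  1.19463016e+00 -4.46647181e-05
  1.34116245e+00  2.43096035e+00] [0.6592058  0.23263051 0.28985485] [[327.74487907 225.9575708 ]] [-0.00242229  0.00159238  0.07883913]
```

View pics/w2.png

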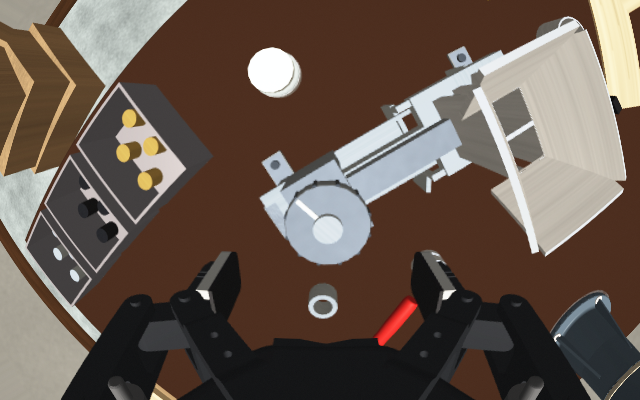

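The wheel disc is centred near (328,222), within a couple of millimetres of the prediction. I'm descending and gripping.

To row units: 0.04 m is 0.8, 0.0015 m is 0.03.

```bash
python3 steer.py '[{"jaw": 0.085,"x": -0.02,"y": 0.03,"z": 0.8},{"jaw": 0.085,"z": 0.7},{"jaw": 0.085,"z": 0.2},{"jaw": 0.085},{"jaw": 0.085},{"jaw": 0.05},{"jaw": 0.05},{"jaw": 0.05},{"jaw": 0.05},{"jaw": 0.05}]';python3 -c "
from h import *
o=ctrl.get_obs();print(o['q'],o['tool_pos'],o['wrist_force'],o['ft_torque'])"
```

```text
time: 4.5
tool_pos: [0.6569, 0.2331, 0.2041]
orientation: [-0.001, 0.943, -0.333, 0.002]
wrist_force: [-0.6, 0.4, 5.8]
opening: 0.0586
gripper_force: 63.6
[1.80960174e-01 6.78697500e-01 1.28740322e+00 3.67116546e-04
 1.17036516e+00 2.43074874e+00] [0.6568515  0.2331146  0.20405758] [-0.57456323  0.39919125  5.84106007] [ 0.02605193  0.10170228 -0.01033789]
```

Gripped (wheel at 0.657, 0.233). I'll turn CCW with lift.

To row units: -0.0004 m is -0.008, -0.15 rad / 4 = -0.0375.

```bash
python3 steer.py '[{"jaw": 0.05,"z": -0.008,"twist": -0.0375},{"jaw": 0.05,"z": -0.008,"twist": -0.0375},{"jaw": 0.05,"z": -0.008,"twist": -0.0375},{"jaw": 0.05,"z": -0.008,"twist": -0.0375},{"jaw": 0.05,"z": -0.008,"twist": -0.0375},{"jaw": 0.05,"z": -0.008,"twist": -0.0375},{"jaw": 0.05,"z": -0.008,"twist": -0.0375},{"jaw": 0.05,"z": -0.008,"twist": -0.0375},{"jaw": 0.05,"z": -0.008,"twist": -0.0375},{"jaw": 0.05,"z": -0.008,"twist": -0.0375}]';python3 -c "
from h import *
o=ctrl.get_obs();print(o['q'],o['tool_pos'],o['wrist_force'],o['ft_torque'])"
```

```text
time: 5.5
tool_pos: [0.6566, 0.2356, 0.2081]
orientation: [-0.002, 0.916, 0.401, 0.004]
wrist_force: [0.1, 6.0, 5.8]
opening: 0.0586
gripper_force: 63.9
[0.18252246 0.67463844 1.28359535 0.00599491 1.17736744 0.92492593] [0.65660476 0.2355987  0.20806368] [0.06462525 6.01257128 5.81474329] [ 1.25800542  0.29167389 -0.15808916]
```

To row units: -0.0004 m is -0.008, -0.15 rad / 4 = -0.0375.

```bash
python3 steer.py '[{"jaw": 0.05,"z": -0.008,"twist": -0.0375},{"jaw": 0.05,"z": -0.008,"twist": -0.0375},{"jaw": 0.05,"z": -0.008,"twist": -0.0375},{"jaw": 0.05,"z": -0.008,"twist": -0.0375},{"jaw": 0.05,"z": -0.008,"twist": -0.0375},{"jaw": 0.05,"z": -0.008,"twist": -0.0375},{"jaw": 0.05,"z": -0.008,"twist": -0.0375},{"jaw": 0.05,"z": -0.008,"twist": -0.0375},{"jaw": 0.05,"z": -0.008,"twist": -0.0375},{"jaw": 0.05,"z": -0.008,"twist": -0.0375}]'; python3 steer.py '[{"jaw": 0.05,"z": -0.008,"twist": -0.0375},{"jaw": 0.05,"z": -0.008,"twist": -0.0375},{"jaw": 0.05,"z": -0.008,"twist": -0.0375},{"jaw": 0.05,"z": -0.008,"twist": -0.0375},{"jaw": 0.05,"z": -0.008,"twist": -0.0375},{"jaw": 0.05,"z": -0.008,"twist": -0.0375},{"jaw": 0.05,"z": -0.008,"twist": -0.0375},{"jaw": 0.05,"z": -0.008,"twist": -0.0375},{"jaw": 0.05,"z": -0.008,"twist": -0.0375},{"jaw": 0.05,"z": -0.008,"twist": -0.0375}]';python3 -c "
from h import *
o=ctrl.get_obs();print(o['q'],o['tool_pos'],o['wrist_force'],o['ft_torque'])"
```

```text
time: 6.5
tool_pos: [0.6541, 0.2355, 0.212]
orientation: [-0.001, 0.396, 0.918, 0.002]
wrist_force: [-3.9, 6.4, 9.1]
opening: 0.0582
gripper_force: 64.1
time: 7.5
tool_pos: [0.6554, 0.2343, 0.2151]
orientation: [0.002, -0.333, 0.943, 0.002]
wrist_force: [-2.1, 0.1, 2.8]
opening: 0.0586
gripper_force: 64.2
[ 0.18134087  0.66655594  1.27888851  0.0050825   1.19381057 -2.06950771] [0.65544802 0.23433554 0.21511944] [-2.12248505  0.07494077  2.83507372] [ 0.15447816  0.69377285 -1.25710283]
```

To row units: -0.05 m is -1, -0.03 m is -0.6.

```bash
python3 steer.py '[{"jaw": 0.085},{"jaw": 0.085},{"jaw": 0.085},{"jaw": 0.085},{"jaw": 0.085,"z": -1},{"jaw": 0.085,"z": -1},{"jaw": 0.085,"z": -1},{"jaw": 0.085,"z": -0.6},{"jaw": 0.085},{"jaw": 0.085}]'
python3 - <<'E'
from h import *
W=get("wrist");f=W["frame"];save("w3",f);print(proj(W,[[.656,.2335,.223],[.656,.2035,.223],[.646,.205,.223]]))
E
```

```text
time: 8.5
tool_pos: [0.6554, 0.2324, 0.3939]
orientation: [0.001, -0.333, 0.943, -0.0]
wrist_force: [0.4, -0.2, -0.4]
opening: 0.0848
gripper_force: 0.0
[[327.78278606 187.20722362]
 [303.20737677 168.06339292]
 [310.95603531 160.93186932]]
```

View pics/w3.png

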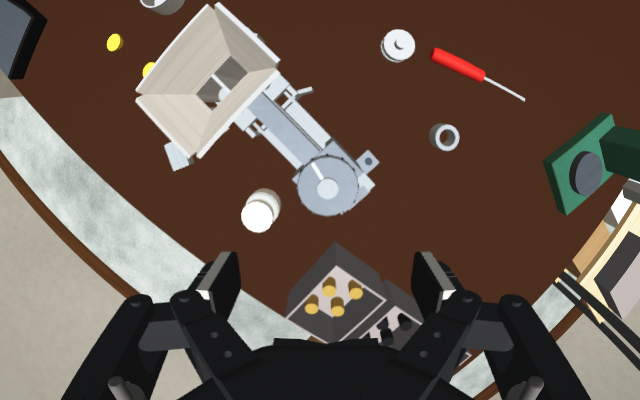

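The pointer now sits at (316,168), about 4.3–4.5 rad from its start, and the torque at the end of the turn showed the upper stop. Next I locate the dipper.

Run:
```python
from h import *
S=get("scene");D=get("side")
print("handle tri",tri(S,(264.7,181.5),D,(282,279.8)))
print(plane(S,(264.7,181.5),.035),plane(D,(282,279.8),.035))
# cup rims via brightness: check with the two centres
print("cup tri",tri(S,(254.2,208.8),D,(331.4,268.1)))
o=ctrl.get_obs();print(o["q"],o["tool_pos"],rot(o).T@(np.array([.53,-.18,.394])-o["tool_pos"]))
```

```text
handle tri (array([ 0.47697381, -0.194413  ,  0.03863444]), np.float64(0.0018829723429167236))
[[ 0.47249254 -0.19595458  0.035     ]] [[ 0.47768375 -0.19165058  0.035     ]]
cup tri (array([ 0.59947008, -0.17295358,  0.04823645]), np.float64(0.003947609016167754))
[ 1.80534641e-01  5.29141289e-01  1.05526847e+00 -1.06855296e-04
  1.56198808e+00 -2.06911952e+00] [0.65455443 0.23227482 0.39066712] [ 0.35582115 -0.24265456 -0.00234741]
```

To row units: 0.0406 m is 0.812, -0.0222 m is -0.444.

```bash
python3 steer.py '[{"jaw": 0.085,"x": 0.812,"y": -0.444},{"jaw": 0.085,"x": 0.812,"y": -0.444},{"jaw": 0.085,"x": 0.812,"y": -0.444},{"jaw": 0.085,"x": 0.812,"y": -0.444},{"jaw": 0.085,"x": 0.812,"y": -0.444},{"jaw": 0.085,"x": 0.812,"y": -0.444},{"jaw": 0.085,"x": 0.812,"y": -0.444},{"jaw": 0.085,"x": 0.812,"y": -0.444},{"jaw": 0.085,"x": 0.812,"y": -0.444},{"jaw": 0.085,"x": 0.812,"y": -0.444}]'; python3 steer.py '[{"jaw": 0.085,"twist": 0.0375},{"jaw": 0.085,"twist": 0.0375},{"jaw": 0.085,"twist": 0.0375},{"jaw": 0.085,"z": 1,"twist": 0.0138},{"jaw": 0.085,"z": 1},{"jaw": 0.085,"z": 0.8},{"jaw": 0.085},{"jaw": 0.085}]'
python3 - <<'E'
from h import *
W=get("wrist");save("w4",W["frame"]);o=ctrl.get_obs();print(o["q"]);print(proj(W,[[.477,-.194,.07],[.600,-.173,.055]]))
E
```

```text
time: 9.65
tool_pos: [0.4774, -0.1964, 0.3917]
orientation: [-0.001, -0.332, 0.943, 0.001]
wrist_force: [0.5, -0.4, 0.0]
opening: 0.0851
gripper_force: 0.0
time: 10.45
tool_pos: [0.4787, -0.1951, 0.2526]
orientation: [-0.001, -0.087, 0.996, 0.001]
wrist_force: [0.8, 0.4, 1.5]
opening: 0.085
gripper_force: 0.0
[-6.03359634e-01  3.86696020e-01  1.70150108e+00 -2.12034210e-05
  1.05209072e+00 -2.34831905e+00]
[[327.81924537 181.48844996]
 [326.9657639  281.44260152]]
```

View pics/w4.png

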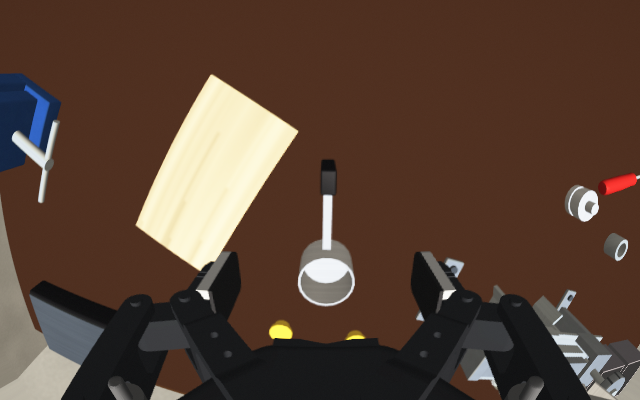

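The handle top is at (328,182) and the cup rim at (326,278), both matching the prediction within a pixel or three. I'm descending and gripping.

To row units: 0.05 m is 1, 0.04 m is 0.8.

```bash
python3 steer.py '[{"jaw": 0.085,"x": 0.03,"y": 0.01,"z": 1},{"jaw": 0.085,"z": 1},{"jaw": 0.085,"z": 1},{"jaw": 0.085,"z": 0.8},{"jaw": 0.085,"z": 0.22},{"jaw": 0.085},{"jaw": 0.01},{"jaw": 0.01},{"jaw": 0.01},{"jaw": 0.01}]'; python3 steer.py '[{"jaw": 0.01},{"jaw": 0.01},{"jaw": 0.01},{"jaw": 0.01}]'
```

```text
time: 11.5
tool_pos: [0.478, -0.1954, 0.0537]
orientation: [0.001, -0.087, 0.996, -0.001]
wrist_force: [-0.6, -0.9, -0.3]
opening: 0.0276
gripper_force: 0.0
time: 11.9
tool_pos: [0.4776, -0.1951, 0.0533]
orientation: [0.0, -0.087, 0.996, -0.0]
wrist_force: [-0.7, 1.1, 7.5]
opening: 0.0152
gripper_force: 59.4
```

To row units: -0.03 m is -0.6, 0.014 m is 0.28, 0.104 rad / 4 = 0.026.

```bash
python3 steer.py '[{"jaw": 0.01,"z": -0.4},{"jaw": 0.01,"z": -0.6},{"jaw": 0.01,"twist": 0.025},{"jaw": 0.01,"twist": 0.025},{"jaw": 0.01,"twist": 0.026},{"jaw": 0.01,"x": 0.6},{"jaw": 0.01,"x": 0.6},{"jaw": 0.01,"x": 0.4,"y": 0.6},{"jaw": 0.01,"x": 0.28,"y": 0.6},{"jaw": 0.01,"x": 0.28,"y": 0.6}]'; python3 steer.py '[{"jaw": 0.01,"y": 0.6},{"jaw": 0.01,"y": 0.6},{"jaw": 0.01,"y": 0.6},{"jaw": 0.01,"y": 0.6},{"jaw": 0.01,"y": 0.6},{"jaw": 0.01,"y": 0.6},{"jaw": 0.01,"y": 0.4},{"jaw": 0.01,"y": 0.36},{"jaw": 0.01},{"jaw": 0.01}]'
python3 - <<'E'
from h import *
W=get("wrist");o=ctrl.get_obs();save("w5",W["frame"]);print(o["q"],rot(o)[:,0])
r=-.131;X=np.array([np.cos(r),np.sin(r)]);Y=np.array([-np.sin(r),np.cos(r)]);d=o["tool_pos"][:2]-[.639,.0945];print("hopper frame",d@X,d@Y)
O=np.array([.639,.0945])
print(proj(W,[np.r_[O+X*x+Y*y,z] for x,y,z in[(-57,-42,60),(-40,-42,60),(-57,42,60),(-40,42,60)] for x,y,z in[(x/1e3,y/1e3,z/1e3)]]).round(0).tolist())
S=get("scene");save("s5",cv2.resize(S["frame"][130:330,165:485],None,fx=2.5,fy=2.5,interpolation=cv2.INTER_CUBIC))
E
```

```text
time: 12.9
tool_pos: [0.3808, -0.0909, 0.1023]
orientation: [-0.0, 0.066, 0.998, 0.0]
wrist_force: [0.4, 1.3, -2.0]
opening: 0.0155
gripper_force: 58.9
time: 13.9
tool_pos: [0.4097, 0.1245, 0.1022]
orientation: [-0.0, 0.064, 0.998, -0.0]
wrist_force: [-0.3, -0.7, -2.2]
opening: 0.015
gripper_force: 59.0
[ 3.18743325e-02  5.67422551e-01  2.04894603e+00 -3.05640865e-04
  5.26131742e-01 -1.40902922e+00] [-9.91609604e-01  1.29265749e-01  8.71153694e-04]
hopper frame -0.23118478815018828 -0.000625538947216567
[[279.0, 416.0], [280.0, 425.0], [374.0, 416.0], [372.0, 425.0]]
```

View pics/w5.png

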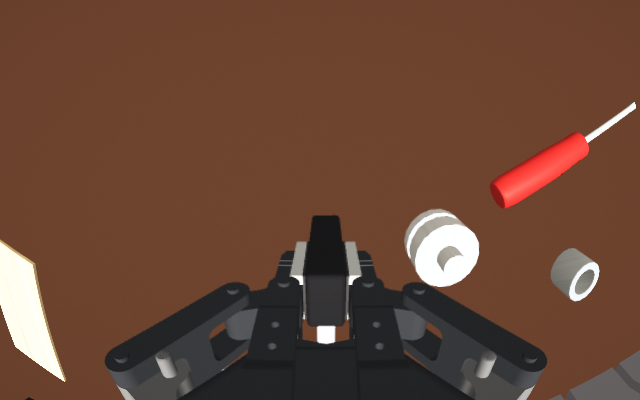

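View pics/s5.png

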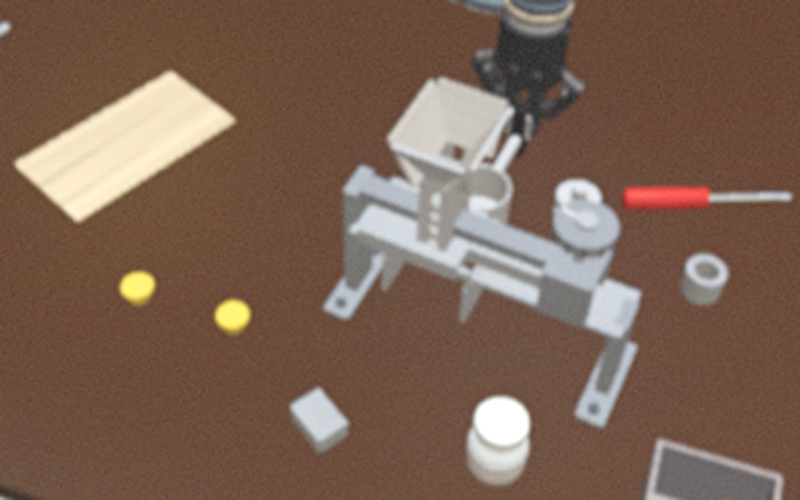

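The wrist view shows the piston at (442,248), clear of the gripper, with the handle held at (326,270). The scene crop shows the cup at (490,200), heading for the paddles whose lower tips are at (385,290) and (464,320), with the wheel raised.

Run:
```python
from h import *
S=get("scene");r=-.131;X=np.array([np.cos(r),np.sin(r)]);Y=np.array([-np.sin(r),np.cos(r)]);O=np.array([.639,.0945])
pts=[(40,-44,60),(40,44,60),(0,140,223),(50,-42,290),(50,42,290),(-50,42,290),(13,0,240),(55,-95,0),(55,195,0),(-125,0,100)]
P=[np.r_[O+X*x/1e3+Y*y/1e3,z/1e3] for x,y,z in pts]
print(np.c_[pts,((proj(S,P)-[165,130])*2.5).round(0)])
```

```text
[[  40.  -44.   60.  382.  292.]
 [  40.   44.   60.  459.  323.]
 [   0.  140.  223.  585.  224.]
 [  50.  -42.  290.  383.  142.]
 [  50.   42.  290.  469.  173.]
 [ -50.   42.  290.  513.  104.]
 [  13.    0.  240.  440.  170.]
 [  55.  -95.    0.  333.  319.]
 [  55.  195.    0.  586.  425.]
 [-125.    0.  100.  486.  178.]]
```

To row units: -0.02 m is -0.4, -0.015 m is -0.3.

```bash
python3 steer.py '[{"jaw": 0.01,"x": -0.4,"y": 0.03},{"jaw": 0.01,"x": -0.4},{"jaw": 0.01,"x": -0.3},{"jaw": 0.01,"x": -0.2},{"jaw": 0.01,"x": -0.2},{"jaw": 0.01}]'; python3 steer.py '[{"jaw": 0.01,"x": -0.2},{"jaw": 0.01,"x": -0.2},{"jaw": 0.01,"x": -0.12},{"jaw": 0.01,"x": -0.1},{"jaw": 0.01},{"jaw": 0.01}]'
```

```text
time: 14.65
tool_pos: [0.4861, 0.1156, 0.1023]
orientation: [0.001, 0.065, 0.998, 0.0]
wrist_force: [-0.0, -1.1, -2.2]
opening: 0.0154
gripper_force: 59.0
time: 15.25
tool_pos: [0.5151, 0.1122, 0.1022]
orientation: [-0.0, 0.065, 0.998, -0.0]
wrist_force: [-0.3, 0.6, -1.7]
opening: 0.0153
gripper_force: 59.0
```

To row units: 0.004 m is 0.08.

```bash
python3 steer.py '[{"jaw": 0.01,"y": 0.08},{"jaw": 0.01,"y": 0.08},{"jaw": 0.01,"y": 0.08},{"jaw": 0.01,"y": 0.08},{"jaw": 0.01,"y": 0.08},{"jaw": 0.01}]'; python3 steer.py '[{"jaw": 0.01,"y": 0.1},{"jaw": 0.01,"y": 0.1},{"jaw": 0.01,"y": 0.1},{"jaw": 0.01,"y": 0.1},{"jaw": 0.01},{"jaw": 0.01},{"jaw": 0.01}]'
python3 - <<'E'
from h import *
o=ctrl.get_obs();print(o["tool_pos"],o["wrist_force"],o["ft_torque"])
S=get("scene");save("s6",cv2.resize(S["frame"][160:310,270:450],None,fx=4,fy=4,interpolation=cv2.INTER_CUBIC))
E
```

```text
time: 15.85
tool_pos: [0.5177, 0.1326, 0.1023]
orientation: [-0.0, 0.064, 0.998, 0.0]
wrist_force: [-1.3, -0.8, -0.7]
opening: 0.0149
gripper_force: 59.0
time: 16.55
tool_pos: [0.5212, 0.1521, 0.1024]
orientation: [0.001, 0.065, 0.998, 0.0]
wrist_force: [-0.3, -0.4, -0.8]
opening: 0.0157
gripper_force: 60.0
[0.52115184 0.15209857 0.10244065] [-0.29800669 -0.44343235 -0.82662627] [-0.01650071  0.22394481  0.00083453]
```

View pics/s6.png

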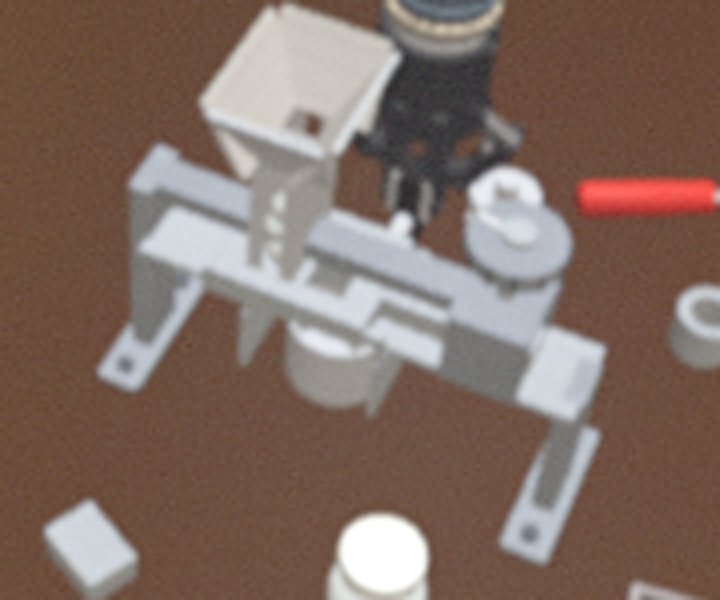

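The shutter has moved with the cup: the paddles are at (250,350) and (375,405) with the cup between them. I'll push a little further, to the stop.

To row units: 0.003 m is 0.06, 0.002 m is 0.04.

```bash
python3 steer.py '[{"jaw": 0.01,"y": 0.06},{"jaw": 0.01,"y": 0.04},{"jaw": 0.01},{"jaw": 0.01}]';  python3 - <<'E'
from h import *
for i in range(6):
    S=get("scene");o=ctrl.get_obs();print(o["tool_pos"],o["wrist_force"],o["ft_torque"])
E
```

```text
time: 17.0
tool_pos: [0.5211, 0.1559, 0.1024]
orientation: [-0.0, 0.066, 0.998, -0.001]
wrist_force: [-1.2, -5.3, -1.0]
opening: 0.0155
gripper_force: 60.4
[0.52107742 0.15589918 0.10237368] [-1.16570321 -5.34173532 -1.15135412] [-0.84112938  0.24619054 -0.64255445]
[0.52107032 0.15587906 0.10236427] [-1.08223234 -5.28134074 -1.88489115] [-0.80647906  0.28751526 -0.60608497]
[0.52105211 0.15586664 0.10236438] [-0.73646708 -5.75867584 -0.64341447] [-0.7795449   0.31953839 -0.59009654]
[0.52106247 0.15585781 0.10235406] [-0.59885868 -4.27975733 -1.09511865] [-0.7871015   0.24307518 -0.67042446]
[0.52104402 0.15588432 0.1023456 ] [-0.63549936 -4.1677765  -0.79878701] [-0.83329868  0.24048523 -0.67893505]
[0.52105612 0.15585796 0.10236141] [-0.65327154 -4.38344391 -1.34152879] [-0.84120509  0.27733775 -0.63265223]
```

To row units: -0.006 m is -0.12, -0.003 m is -0.06.

```bash
python3 steer.py '[{"jaw": 0.01,"y": -0.12},{"jaw": 0.01,"y": -0.12},{"jaw": 0.01,"y": -0.12},{"jaw": 0.01,"y": -0.12},{"jaw": 0.01,"y": -0.12},{"jaw": 0.01,"y": -0.12},{"jaw": 0.01,"y": -0.12},{"jaw": 0.01,"y": -0.12},{"jaw": 0.01,"y": -0.06},{"jaw": 0.01}]'; python3 steer.py '[{"jaw": 0.01,"y": -0.02},{"jaw": 0.01},{"jaw": 0.01}]'
python3 - <<'E'
from h import *
A=[]
for i in range(4):
    S=get("scene");o=ctrl.get_obs();A.append(np.r_[o["tool_pos"],o["wrist_force"],o["ft_torque"]])
print(np.mean(A,0).round(3))
E
```

```text
time: 18.3
tool_pos: [0.5146, 0.1055, 0.1023]
orientation: [-0.0, 0.065, 0.998, -0.0]
wrist_force: [0.1, 0.2, -3.4]
opening: 0.0152
gripper_force: 60.0
time: 18.6
tool_pos: [0.5146, 0.1053, 0.1023]
orientation: [0.0, 0.065, 0.998, -0.0]
wrist_force: [-0.7, 0.8, -1.5]
opening: 0.0153
gripper_force: 60.0
[ 0.515  0.105  0.102 -0.008  0.657 -2.332  0.122  0.235  0.068]
```

Units first: shifts go in shares of 50 mm and turns go in shares of 4 rad. So -0.0015 m is -0.03.

```bash
python3 steer.py '[{"jaw": 0.01,"y": -0.03},{"jaw": 0.01,"y": -0.03},{"jaw": 0.01},{"jaw": 0.01}]'
python3 - <<'E'
from h import *
A=[]
for i in range(3):
    S=get("scene");o=ctrl.get_obs();A.append(np.r_[o["tool_pos"],o["wrist_force"],o["ft_torque"]])
print(np.mean(A,0).round(3))
save("s7",cv2.resize(S["frame"][160:310,270:450],None,fx=4,fy=4,interpolation=cv2.INTER_CUBIC))
E
```

```text
time: 19.2
tool_pos: [0.514, 0.1029, 0.1024]
orientation: [-0.0, 0.064, 0.998, 0.0]
wrist_force: [0.1, 4.8, -2.0]
opening: 0.0156
gripper_force: 60.3
[ 0.514  0.103  0.102  0.022  4.723 -2.46   0.951  0.239  0.604]
```

View pics/s7.png

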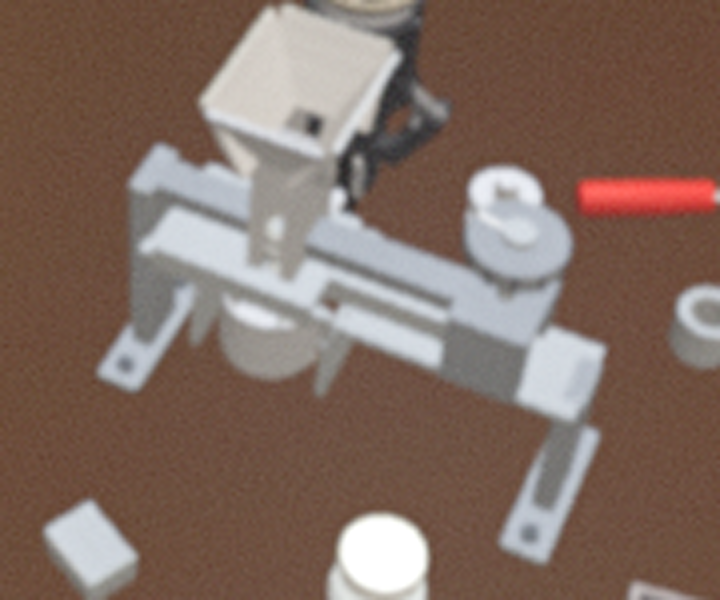

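One ball is gone from the slot (its highlight at (280,200) has vanished), and the closing stop gave about 5 N. I'm repeating the strokes.

To row units: 0.007 m is 0.14, 0.006 m is 0.12.

```bash
O='x'; python3 steer.py '[{"jaw": 0.01,"y": 0.14},{"jaw": 0.01,"y": 0.14},{"jaw": 0.01,"y": 0.14},{"jaw": 0.01,"y": 0.14},{"jaw": 0.01,"y": 0.14},{"jaw": 0.01,"y": 0.14},{"jaw": 0.01,"y": 0.14},{"jaw": 0.01,"y": 0.12},{"jaw": 0.01},{"jaw": 0.01}]'; python3 steer.py '[{"jaw": 0.01},{"jaw": 0.01,"y": -0.14},{"jaw": 0.01,"y": -0.14},{"jaw": 0.01,"y": -0.14},{"jaw": 0.01,"y": -0.14},{"jaw": 0.01,"y": -0.14},{"jaw": 0.01,"y": -0.14},{"jaw": 0.01,"y": -0.14},{"jaw": 0.01,"y": -0.12},{"jaw": 0.01}]'; python3 steer.py '[{"jaw": 0.01},{"jaw": 0.01},{"jaw": 0.01}]'
python3 - <<'E'
from h import *
A=[]
for i in range(3):
    S=get("scene");o=ctrl.get_obs();A.append(np.r_[o["tool_pos"],o["wrist_force"],o["ft_torque"]])
print(np.mean(A,0).round(3)); save("s8",cv2.resize(S["frame"][160:310,270:450],None,fx=4,fy=4,interpolation=cv2.INTER_CUBIC))
E
```

```text
time: 20.35
tool_pos: [0.5208, 0.1565, 0.1018]
orientation: [-0.001, 0.065, 0.998, -0.0]
wrist_force: [1.5, -4.7, -4.8]
opening: 0.0154
gripper_force: 60.9
time: 21.35
tool_pos: [0.5137, 0.1023, 0.1024]
orientation: [-0.0, 0.064, 0.998, 0.001]
wrist_force: [-0.9, 6.7, -3.7]
opening: 0.0152
gripper_force: 61.1
time: 21.65
tool_pos: [0.5138, 0.1027, 0.1023]
orientation: [-0.0, 0.064, 0.998, 0.0]
wrist_force: [-1.3, 5.5, -3.6]
opening: 0.0152
gripper_force: 60.6
[ 0.514  0.103  0.102 -0.789  5.33  -2.365  0.949  0.419  0.619]
```

```bash
python3 steer.py '[{"jaw": 0.01,"y": 0.14},{"jaw": 0.01,"y": 0.14},{"jaw": 0.01,"y": 0.14},{"jaw": 0.01,"y": 0.14},{"jaw": 0.01,"y": 0.14},{"jaw": 0.01,"y": 0.14},{"jaw": 0.01,"y": 0.14},{"jaw": 0.01,"y": 0.12},{"jaw": 0.01},{"jaw": 0.01}]'; python3 steer.py '[{"jaw": 0.01},{"jaw": 0.01,"y": -0.14},{"jaw": 0.01,"y": -0.14},{"jaw": 0.01,"y": -0.14},{"jaw": 0.01,"y": -0.14},{"jaw": 0.01,"y": -0.14},{"jaw": 0.01,"y": -0.14},{"jaw": 0.01,"y": -0.14},{"jaw": 0.01,"y": -0.12},{"jaw": 0.01}]'; python3 steer.py '[{"jaw": 0.01},{"jaw": 0.01},{"jaw": 0.01}]'
cat > t.py <<'E'
from h import *
A=[]
for i in range(4):
    S=get("scene");o=ctrl.get_obs();A.append(np.r_[o["tool_pos"],o["wrist_force"],o["ft_torque"]])
print(np.mean(A,0).round(3)); save("s9",cv2.resize(S["frame"][160:310,270:450],None,fx=4,fy=4,interpolation=cv2.INTER_CUBIC))
E
python3 t.py
python3 steer.py '[{"jaw": 0.01,"y": 0.14},{"jaw": 0.01,"y": 0.14},{"jaw": 0.01,"y": 0.14},{"jaw": 0.01,"y": 0.14},{"jaw": 0.01,"y": 0.14},{"jaw": 0.01,"y": 0.14},{"jaw": 0.01,"y": 0.14},{"jaw": 0.01,"y": 0.12},{"jaw": 0.01},{"jaw": 0.01}]'; python3 steer.py '[{"jaw": 0.01},{"jaw": 0.01,"y": -0.14},{"jaw": 0.01,"y": -0.14},{"jaw": 0.01,"y": -0.14},{"jaw": 0.01,"y": -0.14},{"jaw": 0.01,"y": -0.14},{"jaw": 0.01,"y": -0.14},{"jaw": 0.01,"y": -0.14},{"jaw": 0.01,"y": -0.12},{"jaw": 0.01}]'; python3 steer.py '[{"jaw": 0.01},{"jaw": 0.01},{"jaw": 0.01}]';python3 t.py
```

```text
time: 22.8
tool_pos: [0.5212, 0.1561, 0.102]
orientation: [-0.0, 0.066, 0.998, -0.001]
wrist_force: [2.6, -6.4, -5.3]
opening: 0.0152
gripper_force: 60.3
time: 23.8
tool_pos: [0.5136, 0.1024, 0.1023]
orientation: [-0.0, 0.064, 0.998, 0.001]
wrist_force: [-0.7, 7.4, -3.2]
opening: 0.0154
gripper_force: 61.0
time: 24.1
tool_pos: [0.5137, 0.1027, 0.1023]
orientation: [-0.0, 0.064, 0.998, 0.0]
wrist_force: [-1.9, 6.4, -3.0]
opening: 0.0156
gripper_force: 60.5
[ 0.514  0.103  0.102 -1.113  5.285 -3.574  1.006  0.555  0.626]
time: 25.3
tool_pos: [0.5212, 0.1561, 0.1021]
orientation: [-0.0, 0.066, 0.998, -0.001]
wrist_force: [1.5, -7.1, -3.7]
opening: 0.0153
gripper_force: 60.5
time: 26.3
tool_pos: [0.5136, 0.1023, 0.1023]
orientation: [-0.0, 0.064, 0.998, 0.001]
wrist_force: [-0.6, 7.1, -3.4]
opening: 0.0153
gripper_force: 60.9
time: 26.6
tool_pos: [0.5137, 0.1027, 0.1023]
orientation: [-0.0, 0.064, 0.998, 0.0]
wrist_force: [-0.8, 6.4, -4.1]
opening: 0.0153
gripper_force: 60.4
[ 0.514  0.103  0.102 -1.083  5.424 -4.097  1.026  0.629  0.612]
```

View pics/s9.png

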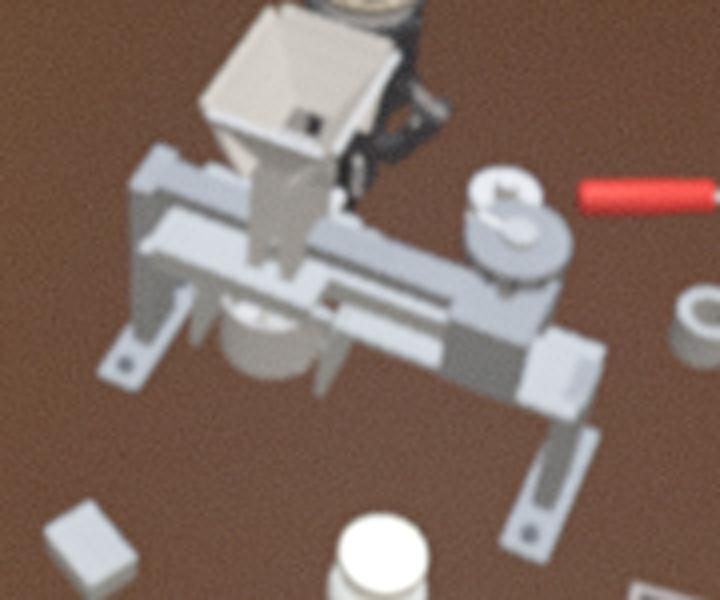

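The slot looks empty. One more stroke will show whether the weight still grows.

To row units: 0.007 m is 0.14, 0.006 m is 0.12.

```bash
python3 steer.py '[{"jaw": 0.01,"y": 0.14},{"jaw": 0.01,"y": 0.14},{"jaw": 0.01,"y": 0.14},{"jaw": 0.01,"y": 0.14},{"jaw": 0.01,"y": 0.14},{"jaw": 0.01,"y": 0.14},{"jaw": 0.01,"y": 0.14},{"jaw": 0.01,"y": 0.12},{"jaw": 0.01},{"jaw": 0.01}]'; python3 steer.py '[{"jaw": 0.01},{"jaw": 0.01,"y": -0.14},{"jaw": 0.01,"y": -0.14},{"jaw": 0.01,"y": -0.14},{"jaw": 0.01,"y": -0.14},{"jaw": 0.01,"y": -0.14},{"jaw": 0.01,"y": -0.14},{"jaw": 0.01,"y": -0.14},{"jaw": 0.01,"y": -0.12},{"jaw": 0.01}]'; python3 steer.py '[{"jaw": 0.01},{"jaw": 0.01},{"jaw": 0.01}]';python3 t.py
```

```text
time: 27.8
tool_pos: [0.5211, 0.1561, 0.1024]
orientation: [-0.0, 0.066, 0.998, -0.001]
wrist_force: [-0.8, -6.4, -1.9]
opening: 0.015
gripper_force: 60.8
time: 28.8
tool_pos: [0.5136, 0.1023, 0.1023]
orientation: [-0.001, 0.064, 0.998, 0.001]
wrist_force: [-0.7, 7.0, -4.2]
opening: 0.0155
gripper_force: 60.9
time: 29.1
tool_pos: [0.5137, 0.1027, 0.1023]
orientation: [-0.0, 0.064, 0.998, 0.0]
wrist_force: [-1.0, 5.7, -4.0]
opening: 0.0154
gripper_force: 60.4
[ 0.514  0.103  0.102 -1.287  5.48  -3.892  1.033  0.606  0.611]
```

Torque has saturated (no new balls), so all are in the cup. I'm centring off the paddles and pulling out.

```bash
python3 steer.py '[{"jaw": 0.01,"y": 0.1},{"jaw": 0.01,"y": 0.08},{"jaw": 0.01},{"jaw": 0.01,"x": 0.16},{"jaw": 0.01,"x": 0.24},{"jaw": 0.01,"x": 0.3},{"jaw": 0.01,"x": 0.3},{"jaw": 0.01,"x": 0.3},{"jaw": 0.01,"x": 0.3},{"jaw": 0.01,"x": 0.3}]'; python3 steer.py '[{"jaw": 0.01,"x": 0.16},{"jaw": 0.01,"y": -0.2},{"jaw": 0.01,"y": -0.4},{"jaw": 0.01,"y": -0.6},{"jaw": 0.01,"y": -0.6},{"jaw": 0.01,"y": -0.6},{"jaw": 0.01,"y": -0.6},{"jaw": 0.01,"y": -0.6},{"jaw": 0.01,"y": -0.6},{"jaw": 0.01,"y": -0.6}]'; python3 steer.py '[{"jaw": 0.01,"y": -0.6},{"jaw": 0.01,"y": -0.4},{"jaw": 0.01,"y": -0.3,"twist": 0.0125},{"jaw": 0.01,"twist": 0.025},{"jaw": 0.01,"twist": 0.025},{"jaw": 0.01,"twist": 0.0113},{"jaw": 0.01},{"jaw": 0.01}]'
python3 - <<'E'
from h import *
o=ctrl.get_obs();B=np.array([.517,-.3455]);a=-.426;X=np.array([np.cos(a),np.sin(a)]);Y=np.array([-np.sin(a),np.cos(a)])
r=rot(o);tx=r[:,0];print("yawerr",np.arctan2(-tx[1],-tx[0])-a)
t=np.r_[B-.0625*X,.06];print(r.T@(t-o["tool_pos"]),o["tool_pos"])
S=get("scene");save("s10",cv2.resize(S["frame"][110:310,150:450],None,fx=2.6,fy=2.6,interpolation=cv2.INTER_CUBIC))
E
```

```text
time: 30.3
tool_pos: [0.4191, 0.1235, 0.1025]
orientation: [-0.001, 0.065, 0.998, -0.0]
wrist_force: [1.0, -0.2, -4.0]
opening: 0.0153
gripper_force: 60.1
time: 31.3
tool_pos: [0.3825, -0.1161, 0.1025]
orientation: [0.001, 0.065, 0.998, -0.001]
wrist_force: [0.1, -0.3, -3.4]
opening: 0.0153
gripper_force: 60.0
time: 32.1
tool_pos: [0.3739, -0.1787, 0.1024]
orientation: [0.0, 0.211, 0.978, -0.0]
wrist_force: [-0.4, -0.5, -3.8]
opening: 0.015
gripper_force: 60.0
yawerr 0.0017905985957635262
[-0.13652951 -0.09294305  0.04257907] [ 0.37388348 -0.17873886  0.10240759]
```

View pics/s10.png

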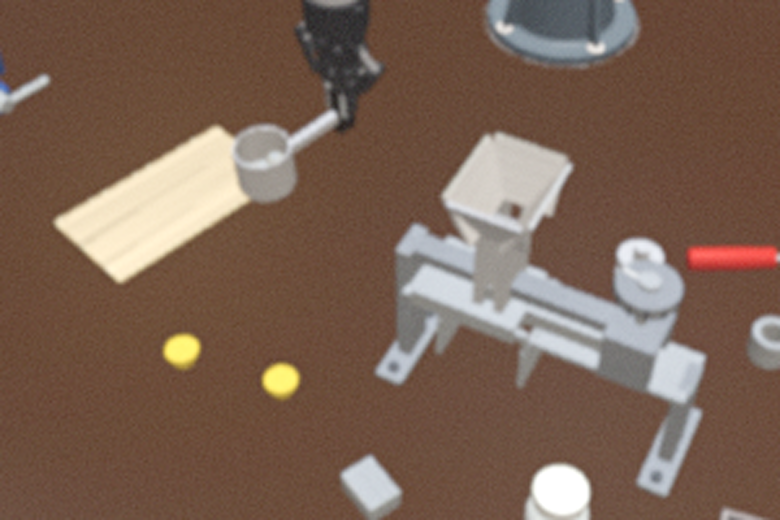

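The balls are visible in the cup at (268,158), and the shutter stayed closed. I'm placing it on the board.

To row units: -0.03 m is -0.6, -0.02 m is -0.4.

```bash
python3 steer.py '[{"jaw": 0.01,"x": -0.2,"y": -0.2},{"jaw": 0.01,"x": -0.4,"y": -0.3},{"jaw": 0.01,"x": -0.6,"y": -0.4},{"jaw": 0.01,"x": -0.6,"y": -0.4},{"jaw": 0.01,"x": -0.6,"y": -0.4},{"jaw": 0.01,"x": -0.33,"y": -0.16},{"jaw": 0.01},{"jaw": 0.01,"z": 0.4},{"jaw": 0.01,"z": 0.3},{"jaw": 0.01}]'; python3 steer.py '[{"jaw": 0.01,"z": 0.06},{"jaw": 0.01,"z": 0.06},{"jaw": 0.01,"z": 0.04},{"jaw": 0.01},{"jaw": 0.01}]'
```

```text
time: 33.15
tool_pos: [0.4587, -0.3179, 0.066]
orientation: [-0.001, 0.211, 0.978, 0.001]
wrist_force: [-0.0, -0.0, -3.4]
opening: 0.0152
gripper_force: 60.3
time: 33.65
tool_pos: [0.4593, -0.3185, 0.0602]
orientation: [-0.0, 0.211, 0.978, 0.0]
wrist_force: [-4.5, 2.3, 4.2]
opening: 0.0153
gripper_force: 61.2
```

Contact is made (fz rose from −3.4 to +4.2). I'm opening, going straight up, and checking.

To row units: -0.05 m is -1, -0.04 m is -0.8.

```bash
python3 steer.py '[{"jaw": 0.085},{"jaw": 0.085},{"jaw": 0.085},{"jaw": 0.085},{"jaw": 0.085,"z": -0.4},{"jaw": 0.085,"z": -0.8},{"jaw": 0.085,"z": -1},{"jaw": 0.085,"z": -1},{"jaw": 0.085,"z": -1},{"jaw": 0.085}]'; python3 steer.py '[{"jaw": 0.085,"z": -1},{"jaw": 0.085,"z": -1},{"jaw": 0.085,"z": -0.4},{"jaw": 0.085}]'
python3 - <<'E'
from h import *
W=get("wrist");save("w6",W["frame"]);o=ctrl.get_obs()
print(o["q"],o["tool_pos"],proj(W,[[.517-.0569,-.3455+.0258,.076],[.517+.0569,-.3455-.0258,.061]]),rot(o).T@(np.array([.656,.234,.4])-o["tool_pos"]))
E
```

```text
time: 34.65
tool_pos: [0.4631, -0.322, 0.277]
orientation: [0.007, 0.211, 0.978, -0.005]
wrist_force: [0.8, -0.2, -0.2]
opening: 0.0845
gripper_force: 0.0
time: 35.05
tool_pos: [0.461, -0.3201, 0.3928]
orientation: [0.003, 0.211, 0.978, -0.002]
wrist_force: [-0.3, -0.3, -0.6]
opening: 0.085
gripper_force: 0.0
[-8.06103141e-01  3.08353582e-01  1.41618562e+00  1.31284033e-05
  1.41442240e+00 -1.95216887e+00] [ 0.46002434 -0.31914295  0.39002935] [[326.50098754 157.36110662]
 [326.39086357 234.37704795]] [ 0.04934934  0.58474273 -0.01065701]
```

View pics/w6.png

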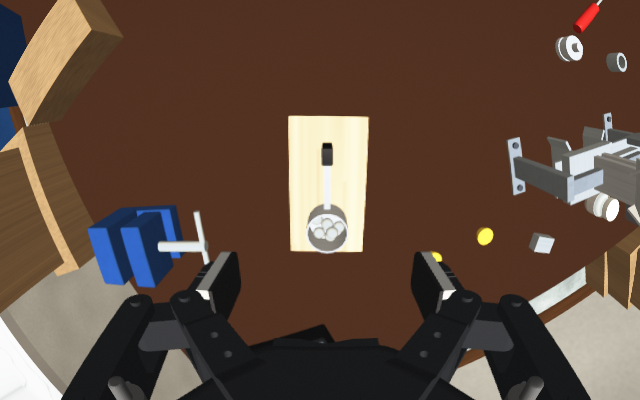

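The dipper stands centred on the board with the handle at (327,155), and the cup at (327,230) full of balls. Next is the wheel.

To row units: 0.0487 m is 0.974, 0.0041 m is 0.082.

```bash
python3 steer.py '[{"jaw": 0.085,"x": 0.082,"y": 0.974},{"jaw": 0.085,"x": 0.082,"y": 0.974},{"jaw": 0.085,"x": 0.082,"y": 0.974},{"jaw": 0.085,"x": 0.082,"y": 0.974},{"jaw": 0.085,"x": 0.082,"y": 0.974},{"jaw": 0.085,"x": 0.082,"y": 0.974},{"jaw": 0.085,"x": 0.082,"y": 0.974},{"jaw": 0.085,"x": 0.082,"y": 0.974},{"jaw": 0.085,"x": 0.082,"y": 0.974},{"jaw": 0.085,"x": 0.082,"y": 0.974}]'; python3 steer.py '[{"jaw": 0.085,"x": 0.082,"y": 0.974},{"jaw": 0.085,"x": 0.082,"y": 0.974},{"jaw": 0.085,"twist": -0.0375},{"jaw": 0.085,"twist": -0.0375},{"jaw": 0.085,"twist": -0.0375},{"jaw": 0.085,"twist": -0.0375},{"jaw": 0.085,"twist": -0.0375},{"jaw": 0.085,"twist": -0.0375},{"jaw": 0.085,"twist": -0.0375},{"jaw": 0.085,"twist": -0.0375}]'
python3 - <<'E'
from h import *
o=ctrl.get_obs();print(o["q"],o["tool_pos"],rot(o).T@(np.array([.656,.234,.217])-o["tool_pos"]))
E
```

```text
time: 36.1
tool_pos: [0.6224, 0.1436, 0.3858]
orientation: [-0.003, 0.211, 0.978, -0.001]
wrist_force: [1.0, 0.3, -0.5]
opening: 0.085
gripper_force: 0.0
time: 37.1
tool_pos: [0.6548, 0.2336, 0.3852]
orientation: [-0.003, -0.381, 0.925, 0.001]
wrist_force: [-0.8, -0.5, -0.1]
opening: 0.0851
gripper_force: 0.0
[ 1.82350860e-01  5.33889966e-01  1.06081230e+00  6.68383126e-05
  1.55332479e+00 -2.16981137e+00] [0.65482565 0.23363924 0.38524558] [-0.00197551 -0.00119055  0.16823425]
```

```bash
python3 steer.py '[{"jaw": 0.085,"x": -0.03,"y": -0.016,"z": 1},{"jaw": 0.085,"z": 1},{"jaw": 0.085,"z": 1},{"jaw": 0.085,"z": 0.37},{"jaw": 0.085},{"jaw": 0.085},{"jaw": 0.05},{"jaw": 0.05},{"jaw": 0.05},{"jaw": 0.05}]'; python3 steer.py '[{"jaw": 0.05},{"jaw": 0.05,"z": 0.008,"twist": 0.0375},{"jaw": 0.05,"z": 0.008,"twist": 0.0375},{"jaw": 0.05,"z": 0.008,"twist": 0.0375},{"jaw": 0.05,"z": 0.008,"twist": 0.0375},{"jaw": 0.05,"z": 0.008,"twist": 0.0375},{"jaw": 0.05,"z": 0.008,"twist": 0.0375},{"jaw": 0.05,"z": 0.008,"twist": 0.0375},{"jaw": 0.05,"z": 0.008,"twist": 0.0375},{"jaw": 0.05,"z": 0.008,"twist": 0.0375}]';python3 -c "
from h import *
o=ctrl.get_obs();print(o['q'],o['tool_pos'],o['wrist_force'],o['ft_torque'])"
```

```text
time: 38.1
tool_pos: [0.6572, 0.2359, 0.2237]
orientation: [0.001, -0.378, 0.926, 0.001]
wrist_force: [-4.4, 1.7, 6.9]
opening: 0.0582
gripper_force: 64.9
time: 39.1
tool_pos: [0.6575, 0.2333, 0.2201]
orientation: [0.001, 0.286, 0.958, -0.001]
wrist_force: [-3.6, -3.2, 5.9]
opening: 0.0579
gripper_force: 65.0
[ 0.18209848  0.66429836  1.26832575 -0.00239936  1.20745001 -0.80756638] [0.65748633 0.23331499 0.22009471] [-3.63307913 -3.24465816  5.9106097 ] [-0.35410221  0.57143542  0.13668182]
```

To row units: 0.0004 m is 0.008, 0.15 rad / 4 = 0.0375.

```bash
python3 steer.py '[{"jaw": 0.05,"z": 0.008,"twist": 0.0375},{"jaw": 0.05,"z": 0.008,"twist": 0.0375},{"jaw": 0.05,"z": 0.008,"twist": 0.0375},{"jaw": 0.05,"z": 0.008,"twist": 0.0375},{"jaw": 0.05,"z": 0.008,"twist": 0.0375},{"jaw": 0.05,"z": 0.008,"twist": 0.0375},{"jaw": 0.05,"z": 0.008,"twist": 0.0375},{"jaw": 0.05,"z": 0.008,"twist": 0.0375},{"jaw": 0.05,"z": 0.008,"twist": 0.0375},{"jaw": 0.05,"z": 0.008,"twist": 0.0375}]'; python3 steer.py '[{"jaw": 0.05,"z": 0.008,"twist": 0.0375},{"jaw": 0.05,"z": 0.008,"twist": 0.0375},{"jaw": 0.05,"z": 0.008,"twist": 0.0375},{"jaw": 0.05,"z": 0.008,"twist": 0.0375},{"jaw": 0.05,"z": 0.008,"twist": 0.0375},{"jaw": 0.05,"z": 0.008,"twist": 0.0375},{"jaw": 0.05,"z": 0.008,"twist": 0.0375},{"jaw": 0.05,"z": 0.008,"twist": 0.0375},{"jaw": 0.05,"z": 0.008,"twist": 0.0375},{"jaw": 0.05}]';python3 -c "
from h import *
o=ctrl.get_obs();print(o['q'],o['tool_pos'],o['wrist_force'],o['ft_torque'])"
```

```text
time: 40.1
tool_pos: [0.6547, 0.2325, 0.2161]
orientation: [0.001, 0.862, 0.506, -0.003]
wrist_force: [-10.5, -4.0, 10.9]
opening: 0.0583
gripper_force: 65.3
time: 41.1
tool_pos: [0.6536, 0.2351, 0.2125]
orientation: [0.0, 0.99, -0.142, -0.003]
wrist_force: [-11.9, 0.6, 10.7]
opening: 0.0581
gripper_force: 65.4
[1.84025859e-01 6.70776451e-01 1.27811614e+00 1.90583341e-03
 1.19943264e+00 2.03939285e+00] [0.65360595 0.23505406 0.21247227] [-11.91906665   0.62418646  10.72231284] [ 0.19173084  1.74839618 -0.17907248]
```

To row units: 0.0004 m is 0.008, 0.0002 m is 0.004, 0.1 rad / 4 = 0.025.

```bash
python3 steer.py '[{"jaw": 0.05,"z": 0.008,"twist": 0.025},{"jaw": 0.05,"z": 0.008,"twist": 0.025},{"jaw": 0.05,"z": 0.004,"twist": 0.0125},{"jaw": 0.05}]';python3 -c "
from h import *
o=ctrl.get_obs();print(o['q'],o['tool_pos'],o['wrist_force'],o['ft_torque'])"; python3 steer.py '[{"jaw": 0.05,"z": 0.002,"twist": 0.0125},{"jaw": 0.05,"twist": 0.0125},{"jaw": 0.05}]';python3 -c "
from h import *
o=ctrl.get_obs();print(o['q'],o['tool_pos'],o['wrist_force'],o['ft_torque'])"
```

```text
time: 41.5
tool_pos: [0.6538, 0.2355, 0.2117]
orientation: [0.0, 0.965, -0.264, -0.003]
wrist_force: [-11.0, 2.0, 11.5]
opening: 0.0584
gripper_force: 65.4
[0.18434492 0.67165935 1.27851627 0.00271328 1.19725465 2.2878076 ] [0.65381601 0.23552311 0.21173549] [-11.04392733   1.98284007  11.50000536] [ 0.29868947  1.7108665  -0.13719895]
time: 41.8
tool_pos: [0.6553, 0.2347, 0.2116]
orientation: [0.001, 0.95, -0.311, -0.001]
wrist_force: [-8.2, 0.8, 9.9]
opening: 0.0579
gripper_force: 65.4
[ 1.83871501e-01  6.72262032e-01  1.27752308e+00 -3.15812282e-04
  1.19457407e+00  2.38746288e+00] [0.65525656 0.23468143 0.21163604] [-8.23200906  0.84044438  9.92493966] [-0.29022181  1.27778149 -0.11491777]
```

To row units: 0.08 rad / 4 = 0.02.

```bash
python3 steer.py '[{"jaw": 0.05,"twist": 0.02},{"jaw": 0.05,"twist": 0.02},{"jaw": 0.05,"twist": 0.02},{"jaw": 0.05}]';python3 -c "
from h import *
o=ctrl.get_obs();print(o['q'],o['tool_pos'],o['wrist_force'],o['ft_torque'])"; python3 steer.py '[{"jaw": 0.085},{"jaw": 0.085},{"jaw": 0.085},{"jaw": 0.085},{"jaw": 0.085,"z": -0.6},{"jaw": 0.085,"z": -1},{"jaw": 0.085,"z": -1},{"jaw": 0.085,"z": -0.6},{"jaw": 0.085},{"jaw": 0.085}]'
python3 - <<'E'
from h import *
W=get("wrist");a=W["frame"][100:300,220:440];S=get("scene");b=S["frame"][190:290,350:450]
save("fin",np.hstack([cv2.resize(a,(440,400)),cv2.resize(b,(360,400),interpolation=cv2.INTER_CUBIC)]))
print(ctrl.get_obs()["tool_pos"],ctrl.get_obs()["q"][5]); print(rot(ctrl.get_obs()).round(3).tolist())
print(proj(W,[[.656,.2335,.211],[.656,.2335,.223]]))
E
```

```text
time: 42.2
tool_pos: [0.6593, 0.2301, 0.2117]
orientation: [0.003, 0.906, -0.423, 0.004]
wrist_force: [-0.0, -10.1, 5.8]
opening: 0.0578
gripper_force: 64.6
[ 0.17991183  0.67335363  1.27490689 -0.01022938  1.18941306  2.62696962] [0.65928983 0.23010969 0.21174008] [ -0.04261954 -10.07988643   5.80490893] [-1.77630191  0.16072478 -0.02551466]
time: 43.2
tool_pos: [0.6573, 0.2346, 0.3692]
orientation: [-0.0, 0.906, -0.423, 0.001]
wrist_force: [-0.0, -0.6, -0.7]
opening: 0.085
gripper_force: 0.0
[0.65644589 0.23427805 0.3663682 ] 2.6266605818801905
[[0.643, -0.766, -0.004], [-0.766, -0.643, -0.001], [-0.002, 0.003, -1.0]]
[[327.79703709 191.77051726]
 [327.88023036 195.3500267 ]]
```

View pics/fin.png

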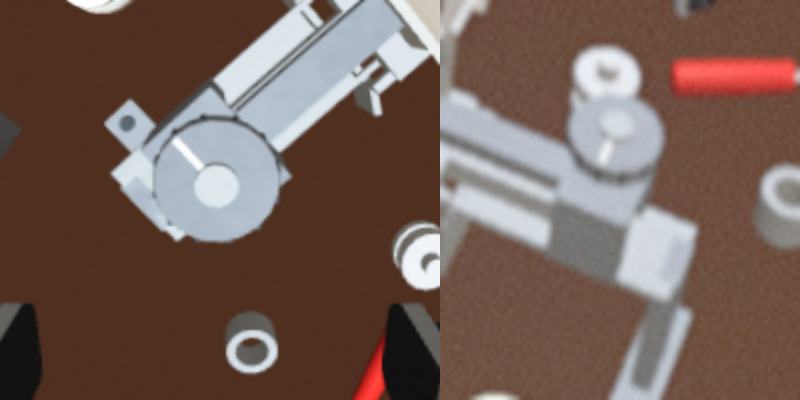

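The pointer is now at about −11° world, roughly 4.6 rad clockwise from the upper stop, and a little past its starting angle, so the wheel is fully down. I have viewed 16 pictures, two over the limit, so the last check of the dipper on the board is numeric.

Run:
```python
from h import *
B=np.array([.517,-.3455]);a=-.426;X=np.array([np.cos(a),np.sin(a)]);Y=np.array([-np.sin(a),np.cos(a)])
for n in("scene","side"):
    d=get(n);g=d["frame"].max(2);p=proj(d,np.r_[B-.0625*X,.041])[0]
    m=np.zeros_like(g);x,y=p.astype(int);m[y-30:y+30,x-30:x+30]=g[y-30:y+30,x-30:x+30]<75
    M=cv2.moments(blob(m));u=np.array([M["m10"],M["m01"]])/M["m00"]
    q=plane(d,u,.041)[0,:2]-B;print(n,p,u,M["m00"],"handle in board",q@X,q@Y)
```

```text
scene [229.79520465 168.10898513] [229.55630631 166.18918919] 74.0 handle in board -0.06760779182754172 -0.007545193650214992
side [275.37012672 321.45865515] [274.48864668 321.09355132] 183.5 handle in board -0.06465659225783014 0.0002521240731615717
```

The dipper is still in place, so I'm handing in.

```bash
python3 -c "
from bench import ctrl
print(ctrl.close_job())"
```

```text
the job is handed in; nothing more can be done
None
```

Job handed in at about 43 s of the 200 s; no verdict came back. By my checks, the balls are in the cup, the dipper is standing centred on the board, the shutter is closed, and the wheel is screwed back down. I viewed 16 pictures, two over the limit of 14.

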